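# Kit the four bearing rings into their trays

### The arm

A 6-joint arm with a two-finger parallel gripper is mounted at the origin on the work surface. World frame = base frame: x ahead of the robot, y to its left, z up, the work surface at z = 0. Lengths are in mm, angles in degrees, forces in N, time in s.
With the tool pointing down it reaches from about 300 to 850 mm from the base axis. Payload 4.2 kg.
Tool frame: the origin (TCP) lies at the centre of the arm's flange, where the gripper is bolted on; the fingertips stand env.tips_ahead ahead of it and the grasp point (between the pads) lies 172 mm ahead of it (env.tips_ahead is the distance from the TCP to the fingertips, in mm); z points along the fingers, y is the direction in which the jaws open and shut (so a half turn about z gives the same grasp; the last joint's range is limited). The gripper opens to 91 mm and grips with 3 to 60 N. Pads are 32 mm wide; open, the fingers measure 118 mm over their backs; the gripper's body (76 mm by 178 mm) begins 60 mm behind the grasp point.
Start: joints at [-68.583, 18.312, 89.639, -0, 72.044, -1.146], TCP at [220.626, -530.987, 404.776] pointing down, gripper open.
Joint ranges: [-177.97, 177.97], [-48.28, 115.42], [12.27, 149.76], [-77.06, 257.06], [2.81, 150.46], [-146.56, 146.56]. Speed limits (degrees/s): [147.25, 147.25, 180, 180, 180, 180].

### API

Orientations are given as [roll, pitch, yaw] about the fixed x, y, z axes, in that order (R = Rz(yaw) Ry(pitch) Rx(roll)).
In Python, from workcell import env gives the robot as it stands.
- The arm moves only by the tool servo_tool, never from a script. Its argument "series" is a list of rows, each a list of 7 numbers: the turn, a rotation vector about the tool's x, y, z in degrees, then the shift along the tool's x, y, z in cm, then the opening, from 0 (shut) to 1 (fully open). A call has exactly 10 rows; each row shifts and turns the commanded pose from where the row before left it, along the tool's axes as they then stand; what a row does not reach is not made up. A row lasts 1/8 s, in which the tool goes at most 62.5 mm and 10.7 degrees, less where a joint would pass 70% of its speed; a pose out of reach is approached as far as the arm can. A call with a gripper value outside its range is refused whole. The fingers move at their own pace and stop on an object; "newtons" is the grip in N (left out, the last holds). Time passes only in rows, so rows that do not move let the fingers close, or fill a call up. It gives the time, the measured TCP pose, the force and the opening at its end, in the units of the state.
- env.state(): the state, without advancing time (a new reading comes with each control period).
- env.grab_frame(name): name is "scene" or "top" or "wrist"; returns (picture, depth): 480x640x3 uint8, red, green, blue; 480x640 float32, mm along the optical axis (not along the pixel's ray), 0 where there is no reading.
- env.camera_info(name): a dict with "vertical_fov" (degrees; the focal length in pixels is half the picture's height over the tangent of half this angle, whatever the lens; pixels are square), "cx", "cy" (the principal point, pixels), "R" (3x3) and "t" (3): a world point X has camera coordinates R X + t. Camera axes: x right, y down, z forward; pixel columns grow to the right and rows downward; lengths in mm; the calibration is good to about 2 mm. A picture is of the moment at which its call begins: read the wrist's pose just before it. camera_info takes no time and is no camera call; for the wrist camera it gives the pose at the moment of the call.
- env.job_done(): hands the job in, once; it reports no verdict.
Trained networks look in the newest picture that a camera, given by its name, has taken for a name from the list of things; names that differ only in an ending like _2 or _b are one class to them, and where a whole thing is asked for, a point or a joint stands for the part that bears it (a point fixed in the world has none). Each returns a list of dicts, best first, with "conf" (0 to 1); they miss things now and then, are a little off and sometimes report something else, mostly with a low value. They report only what shows in the picture. A call takes as long as a camera call. They do not tell look-alikes from the thing itself.
- env.silhouettes(camera, query): "pixels" (480x640 bool, what is visible of it) and "uv" ([column, row] in pixels, amid what is visible of it).
The state is a dict: "time_s": time; "qpos": joint angles; "qvel": joint speeds; "effort": joint torques, N m; "ee_pos": TCP position; "ee_rot": TCP orientation; "force": force on the tool from outside, world axes, zero at the start; "torque": the same for the moment, N m; "gripper_width": finger opening in mm.
Only numpy, scipy, OpenCV 4.12 (cv2) and the standard library are available. Lean on these libraries where they do the work, as an engineer would, in place of code of your own. Each camera call takes 0.05 s, during which the arm holds its last target.

### The job

Lay out a sample set for inspection: put each of the four open bearing rings into the green tray of its size, the largest ring in the largest tray and so on down to the smallest, each lying flat on its tray's floor. Set the rings down, do not drop them, and leave the two solid slugs standing where they are.

Things in the scene. Friction and masses are not known exactly. Their poses are not given: they have to be found in the camera images.
- ring_68: The largest of the four bare steel bearing rings: a plain upright-standing tube, outside diameter 68 mm, open bore 52 mm, 36 mm high, about 0.42 kg, its flat end down on the bench. Origin: centre of its underside; z up along its axis.
- ring_57: The second-largest of the four bare steel bearing rings: a plain upright-standing tube, outside diameter 57 mm, open bore 43 mm, 34 mm high, about 0.29 kg, its flat end down on the bench. Origin: centre of its underside; z up along its axis.
- ring_46: The third-largest of the four bare steel bearing rings: a plain upright-standing tube, outside diameter 46 mm, open bore 33 mm, 32 mm high, about 0.19 kg, its flat end down on the bench. Origin: centre of its underside; z up along its axis.
- ring_35: The smallest of the four bare steel bearing rings: a plain upright-standing tube, outside diameter 35 mm, open bore 23 mm, 30 mm high, about 0.12 kg, its flat end down on the bench. Origin: centre of its underside; z up along its axis.
- tray_92: The largest of the four shallow square green plastic trays, fixed to the bench: 92 mm outside, 84 mm inside, rim 10 mm above the bench, floor 4 mm above the bench, walls 4 mm thick, a flat black liner on the floor; 8 mm to spare all round the largest ring. Origin: centre of its underside, on the bench; x and y along its sides, z up.
- tray_81: The second-largest of the four shallow square green plastic trays, fixed to the bench: 81 mm outside, 73 mm inside, rim 10 mm above the bench, floor 4 mm above the bench, walls 4 mm thick, a flat black liner on the floor; 8 mm to spare all round the second-largest ring. Origin: centre of its underside, on the bench; x and y along its sides, z up.
- tray_70: The third-largest of the four shallow square green plastic trays, fixed to the bench: 70 mm outside, 62 mm inside, rim 10 mm above the bench, floor 4 mm above the bench, walls 4 mm thick, a flat black liner on the floor; 8 mm to spare all round the third-largest ring. Origin: centre of its underside, on the bench; x and y along its sides, z up.
- tray_59: The smallest of the four shallow square green plastic trays, fixed to the bench: 59 mm outside, 51 mm inside, rim 10 mm above the bench, floor 4 mm above the bench, walls 4 mm thick, a flat black liner on the floor; 8 mm to spare all round the smallest ring. Origin: centre of its underside, on the bench; x and y along its sides, z up.
- slug_57: A solid steel slug with no bore, not part of the job: diameter 57 mm, 34 mm high, about 0.65 kg, loose, standing on a flat end on the bench. Origin: centre of its underside; z up along its axis. (Off to the sides, more than 0.42 m from the bench's centre line y = 0, stand crates 120 mm high and an inspection microscope 290 mm high.)
- slug_46: A solid steel slug with no bore, not part of the job: diameter 46 mm, 32 mm high, about 0.41 kg, loose, standing on a flat end on the bench. Origin: centre of its underside; z up along its axis. (Off to the sides, more than 0.42 m from the bench's centre line y = 0, stand crates 120 mm high and an inspection microscope 290 mm high.)
There are look-alikes about, which are no part of the job. What is shaped like the ring_35 but orange or red is not meant.

How it is judged (in metres and radians):
At the end, for the whole second after the job is handed in: Each ring lies flat on the floor of the tray of its own rank of size (centre within 13 mm of the tray's centre, underside 2 to 6.5 mm above the tray's underside, tilt under 0.06 rad), released and at rest; both slugs stand upright within 15 mm of where they began (horizontal distance between ring_68 and tray_92 below 0.013 m and z of ring_68 in the frame of tray_92 between 0.002 and 0.0065 m and angle between each of ring_68, ring_57, ring_46, ring_35, slug_57, slug_46's own z axis and vertical below 0.06 rad and linear speed of each of ring_68, ring_57, ring_46, ring_35 below 0.02 m/s and angular speed of each of ring_68, ring_57, ring_46, ring_35 below 0.3 rad/s and horizontal distance between ring_57 and tray_81 below 0.013 m and z of ring_57 in the frame of tray_81 between 0.002 and 0.0065 m and horizontal distance between ring_46 and tray_70 below 0.013 m and z of ring_46 in the frame of tray_70 between 0.002 and 0.0065 m and horizontal distance between ring_35 and tray_59 below 0.013 m and z of ring_35 in the frame of tray_59 between 0.002 and 0.0065 m and distance of each of slug_57, slug_46 from where it was at the start of the episode below 0.015 m); the robot touches nothing.
It fails at once if the largest ring is dropped or thrown (moves faster than 0.6 m/s with no finger on it, a fall of about 2 cm) (linear speed of ring_68 above 0.6 m/s and contact force between the fingers and ring_68 below 0.05 N).
It fails at once if the second-largest ring is dropped or thrown (moves faster than 0.6 m/s with no finger on it, a fall of about 2 cm) (linear speed of ring_57 above 0.6 m/s and contact force between the fingers and ring_57 below 0.05 N).
It fails at once if the third-largest ring is dropped or thrown (moves faster than 0.6 m/s with no finger on it, a fall of about 2 cm) (linear speed of ring_46 above 0.6 m/s and contact force between the fingers and ring_46 below 0.05 N).
It fails at once if the smallest ring is dropped or thrown (moves faster than 0.6 m/s with no finger on it, a fall of about 2 cm) (linear speed of ring_35 above 0.6 m/s and contact force between the fingers and ring_35 below 0.05 N).
It fails at once if a solid slug is shifted by more than 15 mm (distance of any of slug_57, slug_46 from where it was at the start of the episode above 0.015 m).
It also fails if it takes over 88 s, if anything falls off the work surface, if the arm or the gripper's body presses on something with over 40 N, if the wrist force passes 120 N, or if a joint passes its speed limit or range.

## Working session

There is one attempt and no reset: what is moved stays moved. The work goes in short steps, Python scripts to look and compute and a tool call to move; the robot and the scene stay as the last step left them, time stands still between calls to the robot, and variables do not carry over. Pictures are saved under pics/ and viewed, and the job is handed in when it is done.

Besides the shell and the picture viewer there is one more tool, called after "Call:" by a JSON object that holds its "name" and its "arguments". servo_tool: Moves the arm, as the interface text tells. Its arguments: {"type":"object","properties":{"series":{"type":"array"},"newtons":{"type":"number"}},"required":["series"]}

```bash
ls; mkdir -p pics
python3 - <<'E'
from workcell import env
import cv2,numpy as np
print(env.state(), env.tips_ahead)
for n in ["top","scene"]:
    p,d=env.grab_frame(n); cv2.imwrite(f"pics/{n}0.png",p[:,:,::-1]); np.save(f"pics/{n}0d.npy",d); i=env.camera_info(n); print(n,i)
E
```

```text
pics
{'time_s': 0.0, 'qpos': array([-6.85829345e+01,  1.83525138e+01,  8.97064147e+01,  2.75266672e-04,
        7.20438923e+01, -1.14790657e+00]), 'qvel': array([ 0.06618869, -0.13287348,  0.00972463, -0.12143249, -0.00059181,
        0.03114746]), 'effort': array([-3.70219414e-04, -4.12461877e+01, -2.31972367e+01,  7.26618455e-02,
        4.57818643e-02, -1.73503581e-04]), 'ee_pos': array([ 220.56845435, -530.83591056,  403.9111711 ]), 'ee_rot': array([-1.79897205e+02, -2.32150157e-03,  2.25648849e+01]), 'force': array([ 0.44187016, -0.29216151, -1.30564921]), 'torque': array([ 0.02977581,  0.00107955, -0.05573051]), 'gripper_width': 91.50496647489247} 190.8
top {'vertical_fov': 55.158961940973235, 'cx': 320.74601742301195, 'cy': 234.30854705982378, 'R': array([[ 0.1718875 , -0.98511529,  0.00159541],
       [-0.96353087, -0.16845807, -0.20791858],
       [ 0.20509253,  0.03420138, -0.97814484]]), 't': array([-79.28278034, 507.26796766, 759.64638586])}
scene {'vertical_fov': 42.499712849824476, 'cx': 323.6899234576004, 'cy': 235.18250327920748, 'R': array([[ 0.83773838,  0.54603113, -0.00666422],
       [ 0.44066129, -0.68318354, -0.58230395],
       [-0.32250896,  0.4848817 , -0.81294385]]), 't': array([-441.44632821, -212.0732335 , 1198.78845834])}
```

View pics/top0.png

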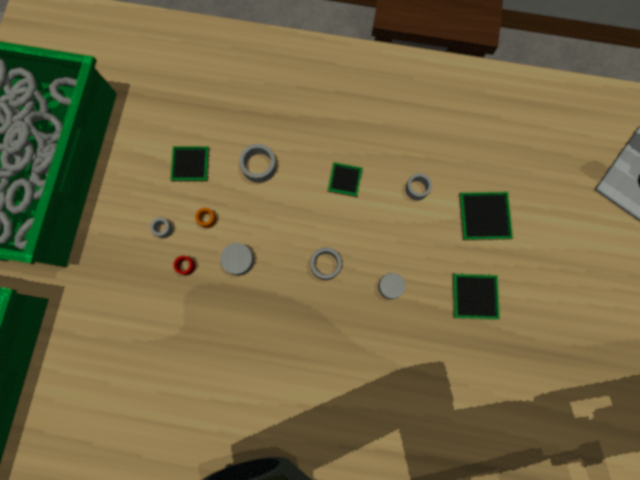

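View pics/scene0.png

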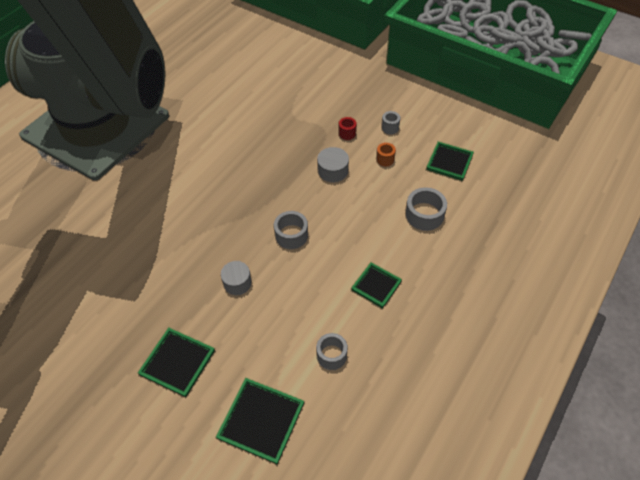

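```bash
cat > h.py <<'E'
from workcell import env
import numpy as np, cv2
from scipy.optimize import least_squares
def rays(name,uv,info=None):
    i=info or env.camera_info(name); f=240/np.tan(np.radians(i["vertical_fov"]/2))
    uv=np.atleast_2d(uv).astype(float)
    c=np.c_[(uv[:,0]-i["cx"])/f,(uv[:,1]-i["cy"])/f,np.ones(len(uv))]
    R=np.array(i["R"]);t=np.array(i["t"])
    return c,R,t
def onplane(name,uv,z,info=None):
    c,R,t=rays(name,uv,info); o=-R.T@t; d=c@R
    s=(z-o[2])/d[:,2]; return o+s[:,None]*d
def depro(name,uv,d,info=None):
    c,R,t=rays(name,uv,info); return (c*np.asarray(d)[:,None]-t)@R
E
python3 - <<'E'
from h import *
names=["ring_68","ring_57","ring_46","ring_35","slug_57","slug_46","tray_92","tray_81","tray_70","tray_59"]
for cam in ["top","scene"]:
    d=np.load(f"pics/{cam}0d.npy")
    for n in names:
        for r in env.silhouettes(cam,n)[:3]:
            m=r["pixels"]
            cs,_=cv2.findContours(m.astype(np.uint8),0,2); c=max(cs,key=cv2.contourArea)
            v,u=np.nonzero(m&(d>0)); P=depro(cam,np.c_[u,v],d[v,u])
            med=np.median(P,0)
            print(cam,n,round(r["conf"],2),np.round(r["uv"]),m.sum(),"med",np.round(med,1),"zpc",np.round(np.percentile(P[:,2],[5,50,95]),1))
E
```

```text
top ring_68 0.85 [161. 226.] 313 med [483.4 302.6  25.1] zpc [ 2.6 25.1 30.7]
top ring_68 0.83 [184. 263.] 334 med [421.1 245.8  25. ] zpc [-1.  25.  30.7]
top ring_68 0.75 [318. 257.] 397 med [468.5  -5.   32.1] zpc [10.5 32.1 34.6]
top ring_57 0.85 [161. 226.] 313 med [483.4 302.6  25.1] zpc [ 2.6 25.1 30.7]
top ring_57 0.83 [184. 263.] 334 med [421.1 245.8  25. ] zpc [-1.  25.  30.7]
top ring_57 0.75 [318. 257.] 397 med [468.5  -5.   32.1] zpc [10.5 32.1 34.6]
top ring_46 0.85 [161. 226.] 313 med [483.4 302.6  25.1] zpc [ 2.6 25.1 30.7]
top ring_46 0.83 [184. 263.] 334 med [421.1 245.8  25. ] zpc [-1.  25.  30.7]
top ring_46 0.75 [318. 257.] 397 med [468.5  -5.   32.1] zpc [10.5 32.1 34.6]
top ring_35 0.85 [161. 226.] 313 med [483.4 302.6  25.1] zpc [ 2.6 25.1 30.7]
top ring_35 0.83 [184. 263.] 334 med [421.1 245.8  25. ] zpc [-1.  25.  30.7]
top ring_35 0.75 [318. 257.] 397 med [468.5  -5.   32.1] zpc [10.5 32.1 34.6]
top slug_57 0.92 [390. 286.] 530 med [ 447.  -128.9   30.6] zpc [24.4 30.6 32.9]
top slug_57 0.65 [260. 154.] 799 med [634.9 152.2  31.8] zpc [ 1.5 31.8 36.8]
top s
[... 2825 characters left out ...]
ed [638.4 -19.5   5.1] zpc [ 1.9  5.1 11.1]
scene tray_81 0.75 [260. 419.] 4726 med [ 613.7 -294.4    4.5] zpc [ 1.4  4.5 10.7]
scene tray_81 0.69 [451. 163.] 1208 med [618.1 282.7   5. ] zpc [ 1.4  5.  11.2]
scene tray_70 0.89 [378. 284.] 1319 med [638.4 -19.5   5.1] zpc [ 1.9  5.1 11.1]
scene tray_70 0.75 [260. 419.] 4726 med [ 613.7 -294.4    4.5] zpc [ 1.4  4.5 10.7]
scene tray_70 0.69 [451. 163.] 1208 med [618.1 282.7   5. ] zpc [ 1.4  5.  11.2]
scene tray_59 0.89 [378. 284.] 1319 med [638.4 -19.5   5.1] zpc [ 1.9  5.1 11.1]
scene tray_59 0.75 [260. 419.] 4726 med [ 613.7 -294.4    4.5] zpc [ 1.4  4.5 10.7]
scene tray_59 0.69 [451. 163.] 1208 med [618.1 282.7   5. ] zpc [ 1.4  5.  11.2]
```

```bash
cat >> h.py <<'E'
OBJ={"ring_68":(34,26,36,(640,145)),"ring_57":(28.5,21.5,34,(472,-10)),"ring_46":(23,16.5,32,(590,-170)),"ring_35":(17.5,11.5,30,(485,298)),
"slug_57":(28.5,0,34,(450,146)),"slug_46":(23,0,32,(450,-134))}
TR={"tray_92":(46,(613,-292)),"tray_81":(40.5,(470,-290)),"tray_70":(35,(618,285)),"tray_59":(29.5,(639,-17))}
def cloud(cam,p,d,info=None):
    v,u=np.nonzero(d>0); P=depro(cam,np.c_[u,v],d[v,u],info); return P,p[v,u].astype(int)
def fitobj(P,n,guess=None):
    ro,ri,h,g=OBJ[n]; g=np.array(guess if guess is not None else g,float)
    zt=None
    for k in range(4):
        s=P[(np.hypot(*(P[:,:2]-g).T)<ro+12)&(P[:,2]>h-7)&(P[:,2]<h+8)]
        if len(s)<10: return None
        f=lambda q:(lambda r:np.maximum(r-ro,0)+np.maximum(ri-r,0))(np.hypot(*(s[:,:2]-q).T))
        g=least_squares(f,g,loss="soft_l1").x
    return g,len(s),np.median(s[:,2])
def fittray(P,C,n,guess=None):
    w,g=TR[n]; g=np.array(guess if guess is not None else g,float)
    green=(C[:,1]>C[:,0]+25)&(C[:,1]>C[:,2]+15)
    s=P[green&(np.abs(P[:,:2]-g).max(1)<w*1.6)&(P[:,2]<16)]
    if len(s)<20: return None
    best=None
    def f(q):
        c,sn=np.cos(q[2]),np.sin(q[2]); e=(s[:,:2]-q[:2])@np.array([[c,-sn],[sn,c]])
        return np.abs(e).max(1)-(w-2)
    for a in np.radians([-30,-15,0,15,30]):
        r=least_squares(f,[*np.median(s[:,:2],0),a],loss="soft_l1",x_scale=[1,1,.02])
        if best is None or r.cost<best.cost: best=r
    return best.x[:2],np.degrees(best.x[2]),len(s),np.sqrt(np.mean(best.fun**2)),np.median(s[:,2])
E
python3 - <<'E'
from h import *
for cam in ["top","scene"]:
    d=np.load(f"pics/{cam}0d.npy"); p=cv2.imread(f"pics/{cam}0.png")[:,:,::-1]
    P,C=cloud(cam,p,d)
    if cam=="top":
        for n,uv in [("ring_46",(418,187)),("ring_35",(162,228)),("ring_57",(326,264)),("ring_68",(258,163)),("slug_57",(237,259)),("slug_46",(391,286)),("tray_81",(476,297)),("orange",(206,217)),("red",(184,265)),("t92",(486,216))]: print(n,onplane(cam,uv,32 if "_" in n else 10).round(1))
    for n in OBJ:
        r=fitobj(P,n); print(cam,n,r and (r[0].round(1),r[1],r[2].round(1)))
    for n in TR:
        r=fittray(P,C,n); print(cam,n,r and (r[0].round(1),round(r[1],1),r[2],round(r[3],2),r[4].round(1)))
E
```

```text
ring_46 [[ 637.5 -152.7   32. ]]
ring_35 [[479.6 296.8  32. ]]
ring_57 [[465.8  -8.7  32. ]]
ring_68 [[632.4 149.6  32. ]]
slug_57 [[447.3 150.3  32. ]]
slug_46 [[ 446.9 -129.    32. ]]
tray_81 [[ 453.5 -279.7   32. ]]
orange [[518.1 228.9  10. ]]
red [[422.3 248.5  10. ]]
t92 [[ 610.8 -289.8   10. ]]
top ring_68 (array([635.7, 152.7]), 447, np.float64(34.6))
top ring_57 (array([468.1,  -7.1]), 346, np.float64(32.6))
top ring_46 (array([ 642.9, -154.4]), 250, np.float64(30.3))
top ring_35 (array([482. , 304.6]), 176, np.float64(28.7))
top slug_57 (array([448.2, 153.6]), 778, np.float64(33.0))
top slug_46 (array([ 448.7, -130.7]), 523, np.float64(30.6))
top tray_92 (array([ 613. , -289.3]), np.float64(10.9), 615, np.float64(2.52), np.float64(7.4))
top tray_81 (array([ 458.6, -286.8]), np.float64(7.8), 585, np.float64(2.44), np.float64(7.1))
top tray_70 (array([617.5, 285.4]), np.float64(9.7), 429, np.float64(2.54), np.float64(7.5))
top tray_59 (array([638. , -15.7]), np.float64(-1.2), 344, np.float64(2.62), np.float64(7.6))
scene ring_68 (array([636.4, 148.9]), 566, np.float64(35.3))
scene ring_57 (array([468.3, -11.1]), 440, np.float64(33.0))
scene ring_46 (array([ 643.5, -158.5]), 431, np.float64(31.3))
scene ring_35 (array([482.6, 300.1]), 167, np.float64(29.2))
scene slug_57 (array([448.8, 149.4]), 660, np.float64(33.8))
scene slug_46 (array([ 448.7, -134.9]), 626, np.float64(31.6))
scene tray_92 (array([ 613.7, -293.1]), np.float64(11.0), 1026, np.float64(1.79), np.float64(9.4))
scene tray_81 (array([ 459. , -290.5]), np.float64(8.1), 837, np.float64(2.0), np.float64(9.2))
scene tray_70 (array([618.1, 282.7]), np.float64(10.0), 405, np.float64(3.01), np.float64(9.0))
scene tray_59 (array([638.5, -19.2]), np.float64(-1.2), 474, np.float64(2.28), np.float64(9.1))
```

Run:
```python
import numpy as np
# 10 rows: turn -6.74/row, world step
p=np.array([220.6,-531.0,404.8]); y=22.56; T=np.array([468.2,-9.1,330.0]); s=(T-p)/10
for k in range(10):
    a=np.radians(y); tx=np.array([np.cos(a),np.sin(a),0]); ty=np.array([np.sin(a),-np.cos(a),0])
    print([0,0,-6.74,round(s@tx/10,2),round(s@ty/10,2),round(-s[2]/10,2),1]); y+=6.744
```

```text
[0, 0, -6.74, np.float64(4.29), np.float64(-3.87), np.float64(0.75), 1]
[0, 0, -6.74, np.float64(4.71), np.float64(-3.34), np.float64(0.75), 1]
[0, 0, -6.74, np.float64(5.07), np.float64(-2.76), np.float64(0.75), 1]
[0, 0, -6.74, np.float64(5.36), np.float64(-2.15), np.float64(0.75), 1]
[0, 0, -6.74, np.float64(5.58), np.float64(-1.5), np.float64(0.75), 1]
[0, 0, -6.74, np.float64(5.72), np.float64(-0.84), np.float64(0.75), 1]
[0, 0, -6.74, np.float64(5.77), np.float64(-0.16), np.float64(0.75), 1]
[0, 0, -6.74, np.float64(5.75), np.float64(0.52), np.float64(0.75), 1]
[0, 0, -6.74, np.float64(5.65), np.float64(1.19), np.float64(0.75), 1]
[0, 0, -6.74, np.float64(5.47), np.float64(1.85), np.float64(0.75), 1]
```

Call:
{"name": "servo_tool", "arguments": {"series": [[0,0,-6.74,4.29,-3.87,0.75,1],[0,0,-6.74,4.71,-3.34,0.75,1],[0,0,-6.74,5.07,-2.76,0.75,1],[0,0,-6.74,5.36,-2.15,0.75,1],[0,0,-6.74,5.58,-1.5,0.75,1],[0,0,-6.74,5.72,-0.84,0.75,1],[0,0,-6.74,5.77,-0.16,0.75,1],[0,0,-6.74,5.75,0.52,0.75,1],[0,0,-6.74,5.65,1.19,0.75,1],[0,0,-6.74,5.47,1.85,0.75,1]], "newtons": 30}}

```text
time_s: 2.35
ee_pos: [469.0, -7.4, 329.8]
ee_rot: [179.9, 0.0, 90.2]
force: [1.0, -1.1, -0.3]
gripper_width: 91.0
```

Run:
```python
from h import *
s=env.state(); print(s["ee_pos"].round(1),s["ee_rot"].round(2))
i=env.camera_info("wrist"); p,d=env.grab_frame("wrist"); cv2.imwrite("pics/w1.png",p[:,:,::-1])
P,C=cloud("wrist",p,d,i)
for n in OBJ:
    r=fitobj(P,n); print(n,r and (r[0].round(1),r[1],r[2].round(1)))
for n in TR:
    r=fittray(P,C,n); print(n,r and (r[0].round(1),round(r[1],1),r[2],round(r[3],2),r[4].round(1)))
```

```text
[469.   -7.4 329.8] [1.7993e+02 2.0000e-02 9.0200e+01]
ring_68 (array([635. , 151.7]), 2857, np.float64(36.0))
ring_57 (array([467.8,  -8.2]), 1722, np.float64(34.2))
ring_46 None
ring_35 None
slug_57 (array([448. , 151.5]), 4508, np.float64(34.4))
slug_46 (array([ 448.1, -130.2]), 1355, np.float64(32.4))
tray_92 None
tray_81 None
tray_70 None
tray_59 (array([636.6, -16.1]), np.float64(-1.1), 1961, np.float64(1.91), np.float64(9.7))
```

View pics/w1.png

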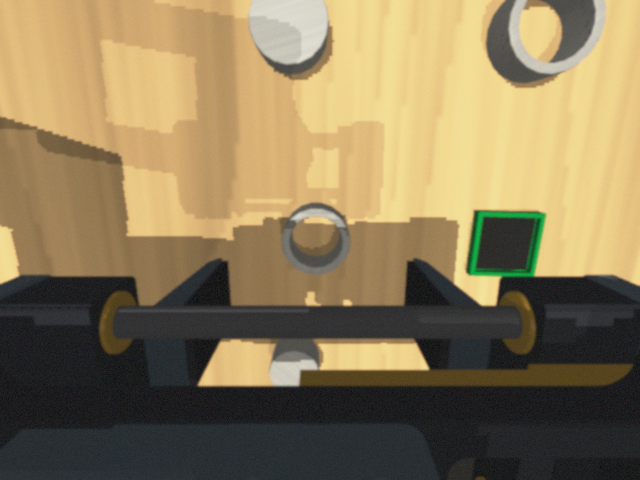

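Run:
```python
import cv2,numpy as np
p=cv2.imread("pics/top0.png")
L=[cv2.resize(p[v-28:v+28,u-28:u+28],(260,260),interpolation=cv2.INTER_CUBIC) for u,v in [(258,163),(326,264),(418,187),(162,228),(237,259),(391,286)]]
cv2.imwrite("pics/crops.png",np.vstack([np.hstack(L[:3]),np.hstack(L[3:])]))
```

```text
(no output)
```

View pics/crops.png

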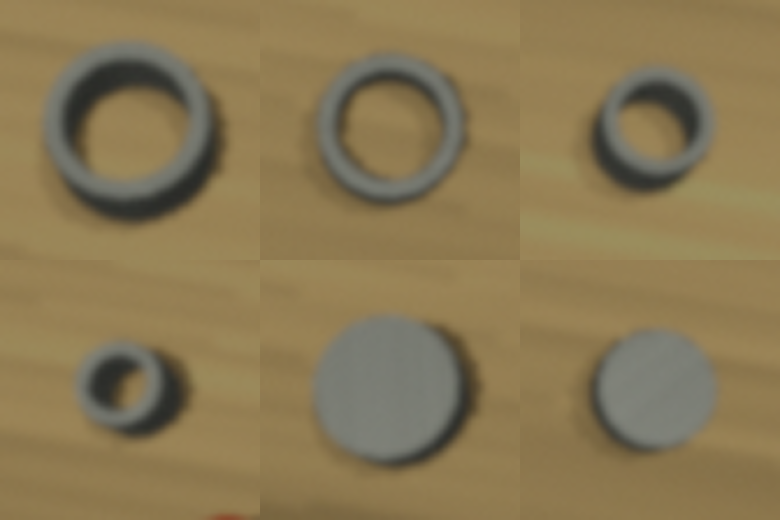

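Call:
{"name": "servo_tool", "arguments": {"series": [[0,0,0,-0.1,-0.1,3,1],[0,0,0,0,0,3,1],[0,0,0,0,0,3,1],[0,0,0,0,0,2.5,1],[0,0,0,0,0,1,1],[0,0,0,0,0,0.5,1],[0,0,0,0,0,0,1],[0,0,0,0,0,0,0],[0,0,0,0,0,0,0],[0,0,0,0,0,0,0]], "newtons": 30}}

```text
time_s: 3.65
ee_pos: [467.4, -10.3, 200.1]
ee_rot: [180.0, 0.0, 90.0]
force: [-0.0, -0.9, 0.1]
gripper_width: 63.8
```

Call:
{"name": "servo_tool", "arguments": {"series": [[0,0,0,0,0,0,0],[0,0,0,0,0,0,0],[0,0,0,0,0,0,0],[0,0,0,0,0,-1,0],[0,0,0,0,0,-2.5,0],[0,0,0,0,0,-2.5,0],[0,0,0,-3,0,-0.5,0],[0,0,0,-5,-0.2,0,0],[0,0,0,-5.5,-0.2,0,0],[0,0,0,-5.5,-0.2,0,0]], "newtons": 30}}

```text
time_s: 4.9
ee_pos: [460.8, -201.7, 264.9]
ee_rot: [-180.0, -0.0, 90.0]
force: [1.2, 0.7, -2.5]
gripper_width: 57.1
```

Call:
{"name": "servo_tool", "arguments": {"series": [[0,0,0,-5,-0.15,0,0],[0,0,0,-3,-0.1,0,0],[0,0,0,-1,0,0.5,0],[0,0,0,0,0,2,0],[0,0,0,0,0,2,0],[0,0,0,0,0,1,0],[0,0,0,0,0,0.35,0],[0,0,0,0,0,0.2,0],[0,0,0,0,0,0,0],[0,0,0,0,0,0,0]]}}

```text
time_s: 6.15
ee_pos: [458.8, -290.4, 204.8]
ee_rot: [180.0, 0.0, 90.0]
force: [-0.4, 0.8, -2.1]
gripper_width: 57.0
```

Run:
```python
from h import *
s=env.state(); print(s["ee_pos"].round(1),s["force"].round(1))
i=env.camera_info("wrist"); p,d=env.grab_frame("wrist"); 
p2,d2=env.grab_frame("scene"); cv2.imwrite("pics/w2.png",np.hstack([cv2.resize(p,(400,300)),cv2.resize(p2[300:440,90:277],(400,300),interpolation=2)])[:,:,::-1])
P,C=cloud("wrist",p,d,i); r=fittray(P,C,"tray_81"); print(r)
```

```text
[ 458.8 -290.4  204.8] [-0.4  0.8 -2.1]
(array([ 457.55805886, -288.42096999]), np.float64(8.073910447126346), 3138, np.float64(1.5554061051289205), np.float64(10.24622541905158))
```

View pics/w2.png

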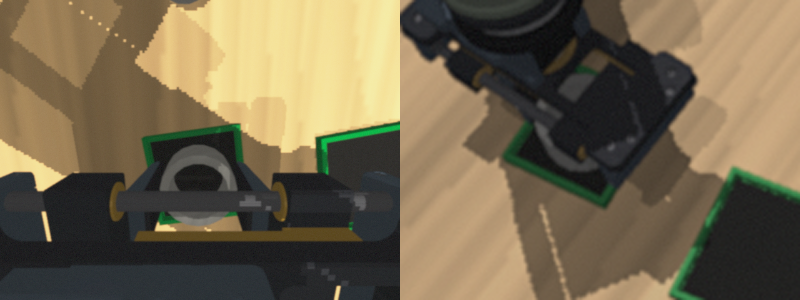

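Call:
{"name": "servo_tool", "arguments": {"series": [[0,0,0,0,0,0.05,0],[0,0,0,0,0,0,1],[0,0,0,0,0,0,1],[0,0,0,0,0,0,1],[0,0,0,0,0,-1,1],[0,0,0,0,0,-3,1],[0,0,0,3,4,-2,1],[0,0,0,3.5,4.9,0,1],[0,0,0,3.5,4.9,0,1],[0,0,0,3.36,4.65,0,1]]}}

```text
time_s: 7.5
ee_pos: [644.8, -155.5, 264.8]
ee_rot: [179.9, 0.0, 90.0]
force: [0.5, -1.2, -0.0]
gripper_width: 91.1
```

Run:
```python
from h import *
print(env.state()["ee_pos"].round(1))
i=env.camera_info("wrist"); p,d=env.grab_frame("wrist"); P,C=cloud("wrist",p,d,i)
print("wrist46",fitobj(P,"ring_46"))
p2,d2=env.grab_frame("scene"); P,C=cloud("scene",p2,d2); print("scene 57",fitobj(P,"ring_57",(458,-290)), fitobj(P+[0,0,-4],"ring_57",(458,-290)))
cv2.imwrite("pics/w3.png",np.hstack([cv2.resize(p,(400,300)),cv2.resize(p2[300:440,90:277],(400,300),interpolation=2)])[:,:,::-1])
```

```text
[ 644.8 -155.5  264.8]
wrist46 (array([ 642.9671823 , -155.96383003]), 2096, np.float64(32.13543920995782))
scene 57 (array([ 459.61252959, -290.59127307]), 709, np.float64(36.726140657920496)) (array([ 459.51165211, -290.54283287]), 613, np.float64(33.16112667496189))
```

View pics/w3.png

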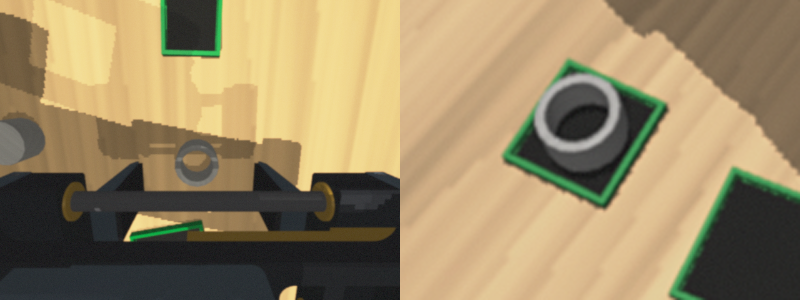

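Call:
{"name": "servo_tool", "arguments": {"series": [[0,0,0,0,0,2.2,1],[0,0,0,0,0,2.2,1],[0,0,0,0,0,1.3,1],[0,0,0,0,0,0.7,1],[0,0,0,0,0,0,1],[0,0,0,0,0,0,0],[0,0,0,0,0,0,0],[0,0,0,0,0,0,0],[0,0,0,0,0,0,0],[0,0,0,0,0,0,0]]}}

```text
time_s: 8.85
ee_pos: [643.3, -156.8, 199.8]
ee_rot: [180.0, 0.0, 90.0]
force: [-0.4, 0.8, 0.6]
gripper_width: 44.9
```

Run:
```python
from h import *
s=env.state();print(s["gripper_width"],s["force"])
i=env.camera_info("wrist"); p,d=env.grab_frame("wrist"); s=env.state();print(s["gripper_width"],s["force"])
cv2.imwrite("pics/w4.png",p[:,:,::-1])
```

```text
44.901105826778014 [-0.36433542  0.84673762  0.57738905]
45.21310085135693 [ 0.79277375  0.0658724  -0.35033845]
```

View pics/w4.png

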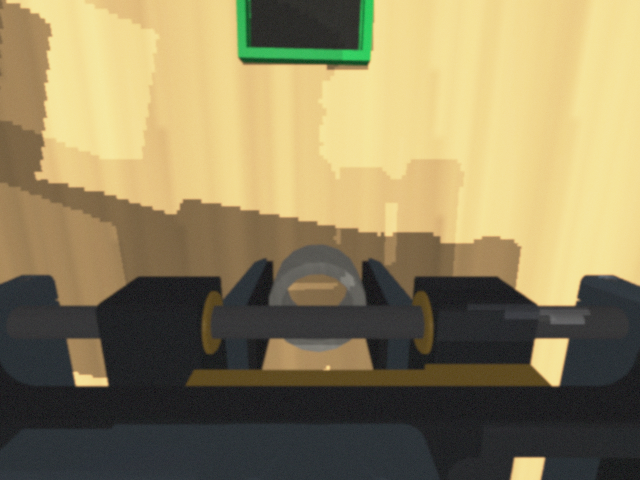

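Call:
{"name": "servo_tool", "arguments": {"series": [[0,0,0,0,0,0,0],[0,0,0,0,0,-1,0],[0,0,0,0,0,-2.5,0],[0,0,0,0,0,-2.5,0],[0,0,0,3,-0.2,-0.5,0],[0,0,0,5,-0.3,0,0],[0,0,0,5.5,-0.3,0,0],[0,0,0,5.5,-0.3,0,0],[0,0,0,5.5,-0.3,0,0],[0,0,0,5.5,-0.3,0,0]]}}

```text
time_s: 10.15
ee_pos: [626.1, 144.9, 265.2]
ee_rot: [180.0, 0.0, 90.0]
force: [0.2, -0.4, -2.3]
gripper_width: 45.0
```

Call:
{"name": "servo_tool", "arguments": {"series": [[0,0,0,5.5,-0.3,0,0],[0,0,0,5,-0.3,0,0],[0,0,0,2.5,-0.24,0,0],[0,0,0,1.05,0,0.5,0],[0,0,0,0,0,2,0],[0,0,0,0,0,2,0],[0,0,0,0,0,1,0],[0,0,0,0,0,0.35,0],[0,0,0,0,0,0.2,0],[0,0,0,0,0,0,0]]}}

```text
time_s: 11.4
ee_pos: [618.4, 283.6, 204.8]
ee_rot: [179.9, -0.0, 90.0]
force: [0.0, 0.4, -1.6]
gripper_width: 45.3
```

Run:
```python
from h import *
p,d=env.grab_frame("wrist"); p2,d2=env.grab_frame("scene"); p3,_=env.grab_frame("top")
cv2.imwrite("pics/w5.png",np.hstack([cv2.resize(p,(400,300)),cv2.resize(p2[100:240,360:547],(400,300),interpolation=2)])[:,:,::-1])
```

```text
(no output)
```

View pics/w5.png

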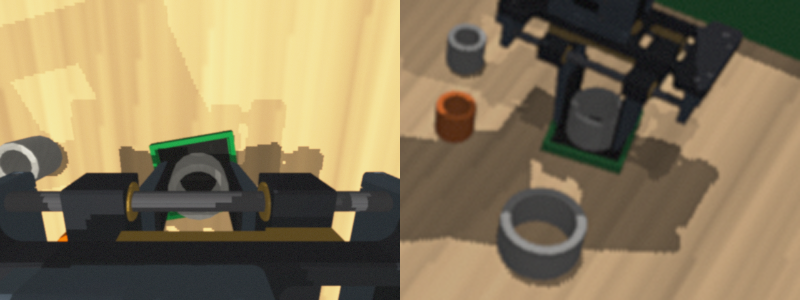

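Call:
{"name": "servo_tool", "arguments": {"series": [[0,0,0,0,0,0.05,0],[0,0,0,0,0,0,1],[0,0,0,0,0,0,1],[0,0,0,0,0,0,1],[0,0,0,0,0,0,1],[0,0,0,0,0,-2,1],[0,0,0,0,0,-4,1],[0,0,0,0.6,-4.5,0,1],[0,0,0,0.6,-4.5,0,1],[0,0,0,0.64,-4.55,0,1]]}}

```text
time_s: 12.8
ee_pos: [481.3, 302.2, 263.9]
ee_rot: [180.0, -0.0, 89.9]
force: [0.2, 0.3, 0.8]
gripper_width: 91.7
```

Run:
```python
from h import *
i=env.camera_info("wrist"); p,d=env.grab_frame("wrist"); P,C=cloud("wrist",p,d,i)
print("wrist35",fitobj(P,"ring_35"))
p2,d2=env.grab_frame("scene"); P,C=cloud("scene",p2,d2); print("scene 46",fitobj(P+[0,0,-4],"ring_46",(618,283)),fittray(P,C,"tray_70"))
cv2.imwrite("pics/w6.png",np.hstack([cv2.resize(p,(400,300)),cv2.resize(p2[100:240,360:547],(400,300),interpolation=2)])[:,:,::-1])
```

```text
wrist35 (array([481.87790338, 303.8578299 ]), 1403, np.float64(30.137847254188422))
scene 46 (array([618.35099733, 280.88435284]), 286, np.float64(30.90014193492929)) (array([618.23774536, 282.75763026]), np.float64(10.257796568579183), 306, np.float64(3.297129186561481), np.float64(8.844569478543534))
```

View pics/w6.png

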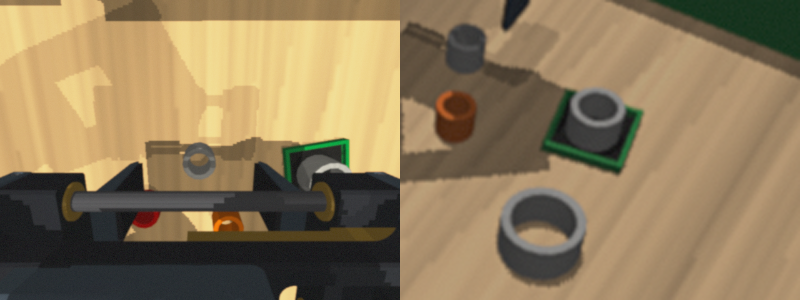

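Call:
{"name": "servo_tool", "arguments": {"series": [[0,0,0,0,0,2.6,1],[0,0,0,0,0,2.4,1],[0,0,0,0,0,1.0,1],[0,0,0,0,0,0.4,1],[0,0,0,0,0,0,0],[0,0,0,0,0,0,0],[0,0,0,0,0,0,0],[0,0,0,0,0,0,0],[0,0,0,0,0,0,0],[0,0,0,0,0,0,0]]}}

```text
time_s: 14.15
ee_pos: [482.7, 302.2, 199.8]
ee_rot: [180.0, 0.0, 90.0]
force: [-0.7, 0.2, 0.3]
gripper_width: 34.7
```

Call:
{"name": "servo_tool", "arguments": {"series": [[0,0,0,0,0,0,0],[0,0,0,0,0,0,0],[0,0,0,0,0,-1,0],[0,0,0,0,0,-2.5,0],[0,0,0,0,0,-2.5,0],[0,0,0,-3,1.46,-0.5,0],[0,0,0,-5,2.44,0,0],[0,0,0,-5,2.44,0,0],[0,0,0,-5,2.44,0,0],[0,0,0,-5,2.44,0,0]]}}

```text
time_s: 15.4
ee_pos: [595.3, 70.4, 265.4]
ee_rot: [180.0, -0.0, 90.0]
force: [0.2, 0.1, -0.7]
gripper_width: 34.8
```

Call:
{"name": "servo_tool", "arguments": {"series": [[0,0,0,-5,2.4,0,0],[0,0,0,-3,1.5,0,0],[0,0,0,-1,0.48,0.5,0],[0,0,0,0,0,2,0],[0,0,0,0,0,2,0],[0,0,0,0,0,1,0],[0,0,0,0,0,0.35,0],[0,0,0,0,0,0.2,0],[0,0,0,0,0,0,0],[0,0,0,0,0,0,0]]}}

```text
time_s: 16.65
ee_pos: [638.6, -17.9, 204.8]
ee_rot: [179.9, 0.0, 90.0]
force: [-0.4, -0.0, -1.3]
gripper_width: 34.9
```

Run:
```python
from h import *
p,d=env.grab_frame("wrist"); p2,d2=env.grab_frame("scene")
cv2.imwrite("pics/w7.png",np.hstack([cv2.resize(p,(400,300)),cv2.resize(p2[210:350,290:477],(400,300),interpolation=2)])[:,:,::-1])
```

```text
(no output)
```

View pics/w7.png

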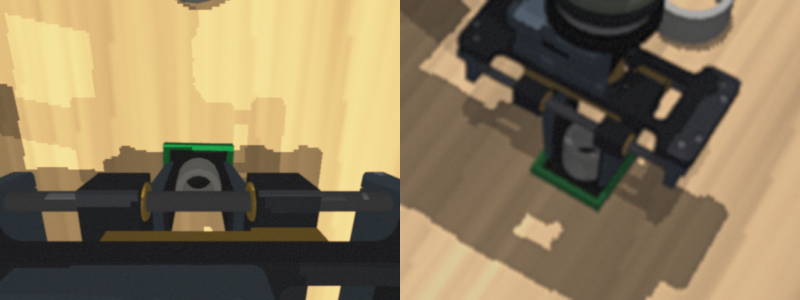

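Call:
{"name": "servo_tool", "arguments": {"series": [[0,0,0,0,0,0.05,0],[0,0,0,0,0,0,1],[0,0,0,0,0,0,1],[0,0,0,0,0,0,1],[0,0,0,0,0,-2,1],[0,0,0,0,0,-4,1],[0,0,0,4,0,0,1],[0,0,0,5,-0.1,0,1],[0,0,0,5,-0.1,0,1],[0,0,0,2.8,-0.05,0,1]]}}

```text
time_s: 18.0
ee_pos: [635.8, 152.4, 263.9]
ee_rot: [180.0, -0.0, 90.1]
force: [0.5, -0.3, 0.7]
gripper_width: 91.1
```

Run:
```python
from h import *
s=env.state(); print(s["ee_pos"].round(1))
i=env.camera_info("wrist"); p,d=env.grab_frame("wrist"); P,C=cloud("wrist",p,d,i)
print("wrist68",fitobj(P,"ring_68"))
p2,d2=env.grab_frame("scene"); P,C=cloud("scene",p2,d2); print("scene 35",fitobj(P+[0,0,-4],"ring_35",(638,-19)),fittray(P,C,"tray_59"))
cv2.imwrite("pics/w8.png",np.hstack([cv2.resize(p,(400,300)),cv2.resize(p2[210:350,290:477],(400,300),interpolation=2)])[:,:,::-1])
```

```text
[635.8 152.4 263.9]
wrist68 (array([635.87706994, 152.04259874]), 3472, np.float64(36.20093752865816))
scene 35 (array([638.74915235, -19.22935725]), 252, np.float64(29.14879570622557)) (array([638.53566193, -18.72251582]), np.float64(-1.7599367266350145), 415, np.float64(2.4665004025355937), np.float64(9.256315211039674))
```

View pics/w8.png

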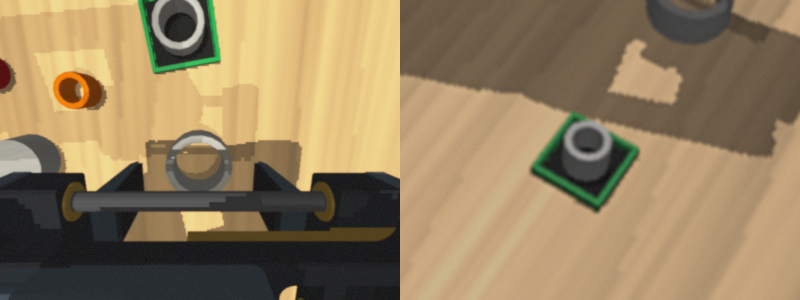

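Call:
{"name": "servo_tool", "arguments": {"series": [[0,0,0,0,0,2,1],[0,0,0,0,0,2,1],[0,0,0,0,0,1.4,1],[0,0,0,0,0,0.7,1],[0,0,0,0,0,0.3,1],[0,0,0,0,0,0,0],[0,0,0,0,0,0,0],[0,0,0,0,0,0,0],[0,0,0,0,0,0,0],[0,0,0,0,0,0,0]], "newtons": 35}}

```text
time_s: 19.35
ee_pos: [636.2, 150.1, 200.3]
ee_rot: [179.9, -0.0, 90.0]
force: [-0.4, 0.3, 3.4]
gripper_width: 68.1
```

Call:
{"name": "servo_tool", "arguments": {"series": [[0,0,0,0,0,0,0],[0,0,0,0,0,-1,0],[0,0,0,0,0,-2.5,0],[0,0,0,0,0,-2.5,0],[0,0,0,-3,-0.1,-0.5,0],[0,0,0,-5,-0.3,0,0],[0,0,0,-5.5,-0.3,0,0],[0,0,0,-5.5,-0.3,0,0],[0,0,0,-5.5,-0.3,0,0],[0,0,0,-5.5,-0.3,0,0]]}}

```text
time_s: 20.6
ee_pos: [619.2, -151.5, 264.0]
ee_rot: [-179.9, -0.0, 90.0]
force: [1.1, 1.2, -4.4]
gripper_width: 68.5
```

Call:
{"name": "servo_tool", "arguments": {"series": [[0,0,0,-5.5,-0.3,0,0],[0,0,0,-5,-0.3,0,0],[0,0,0,-2.7,-0.04,0,0],[0,0,0,-1,0,0.5,0],[0,0,0,0,0,2,0],[0,0,0,0,0,2,0],[0,0,0,0,0,1,0],[0,0,0,0,0,0.35,0],[0,0,0,0,0,0.2,0],[0,0,0,0,0,0,0]]}}

```text
time_s: 21.85
ee_pos: [613.6, -291.8, 204.8]
ee_rot: [179.9, 0.0, 90.0]
force: [0.3, -0.4, -4.7]
gripper_width: 68.3
```

Run:
```python
from h import *
p,d=env.grab_frame("wrist"); p2,d2=env.grab_frame("scene"); print(env.state()["ee_pos"].round(1))
cv2.imwrite("pics/w9.png",np.hstack([cv2.resize(p,(400,300)),cv2.resize(p2[340:480,190:377],(400,300),interpolation=2)])[:,:,::-1])
```

```text
[ 613.6 -292.   204.9]
```

View pics/w9.png

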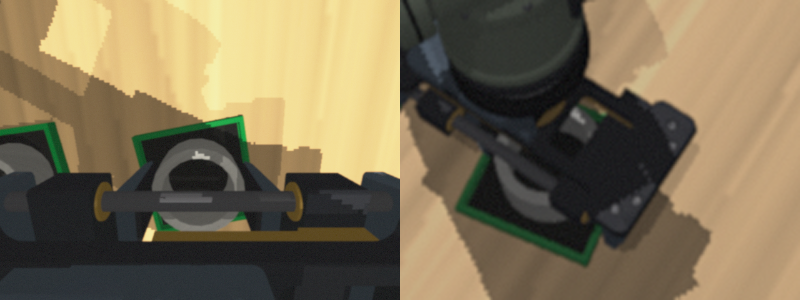

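Call:
{"name": "servo_tool", "arguments": {"series": [[0,0,0,0,0,0.05,0],[0,0,0,0,0,0,1],[0,0,0,0,0,0,1],[0,0,0,0,0,0,1],[0,0,0,0,0,-1,1],[0,0,0,0,0,-3,1],[0,0,0,0,0,-5,1],[0,0,0,3,-3,-3,1],[0,0,0,3,-4,-2,1],[0,0,0,3,-4,-2,1]]}}

```text
time_s: 23.2
ee_pos: [502.2, -200.9, 365.3]
ee_rot: [179.9, 0.0, 90.0]
force: [-0.7, -0.3, 0.8]
gripper_width: 90.8
```

Call:
{"name": "servo_tool", "arguments": {"series": [[0,0,0,4,-3,0,1],[0,0,0,4,-3,0,1],[0,0,0,4,-3,0,1],[0,0,0,3,-1,0,1],[0,0,0,3,0,0,1],[0,0,0,3,0,0,1],[0,0,0,0,0,0,1],[0,0,0,0,0,0,1],[0,0,0,0,0,0,1],[0,0,0,0,0,0,1]]}}

```text
time_s: 24.45
ee_pos: [403.6, 7.6, 363.7]
ee_rot: [-180.0, 0.0, 89.9]
force: [0.5, 0.1, 0.5]
gripper_width: 91.0
```

Run:
```python
from h import *
T={"ring_68":"tray_92","ring_57":"tray_81","ring_46":"tray_70","ring_35":"tray_59"}
for cam in ["top","scene"]:
    p,d=env.grab_frame(cam); cv2.imwrite(f"pics/{cam}9.png",p[:,:,::-1]); P,C=cloud(cam,p,d)
    d0=np.load(f"pics/{cam}0d.npy"); p0=cv2.imread(f"pics/{cam}0.png")[:,:,::-1]; P0,C0=cloud(cam,p0,d0)
    for r,t in T.items():
        t0=fittray(P0,C0,t)[0]; a=fitobj(P+[0,0,-4],r,TR[t][1]); 
        print(cam,r,a and ((a[0]-t0).round(1),a[1],"top z",round(a[2]+4,1)))
    for n in ["slug_57","slug_46"]:
        a=fitobj(P,n);b=fitobj(P0,n); print(cam,n,a and (a[0]-b[0]).round(1),a and a[1],b[1])
print(env.state()["ee_pos"],env.state()["time_s"])
```

```text
top ring_68 (array([0.3, 0.9]), 491, 'top z', np.float64(38.4))
top ring_57 (array([0.4, 0.3]), 385, 'top z', np.float64(36.1))
top ring_46 (array([ 0.7, -0.2]), 253, 'top z', np.float64(34.6))
top ring_35 (array([0.4, 0.7]), 168, 'top z', np.float64(32.3))
top slug_57 None None 778
top slug_46 [-0.1 -0. ] 521 523
scene ring_68 (array([0.3, 0.7]), 927, 'top z', np.float64(39.4))
scene ring_57 (array([ 0.5, -0.1]), 613, 'top z', np.float64(37.3))
scene ring_46 (array([ 0.1, -1.7]), 285, 'top z', np.float64(34.9))
scene ring_35 (array([0. , 0.1]), 256, 'top z', np.float64(33.3))
scene slug_57 [-0.2 -0.2] 665 660
scene slug_46 [0.2 0.7] 625 626
[403.62083881   7.79240853 363.6991648 ] 24.55
```

View pics/scene9.png

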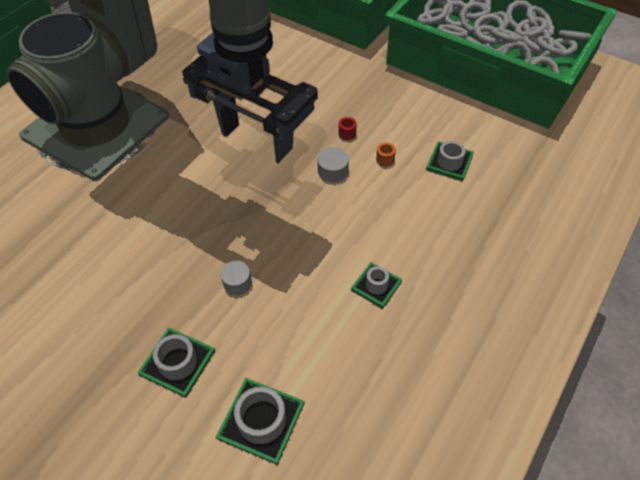

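View pics/top9.png

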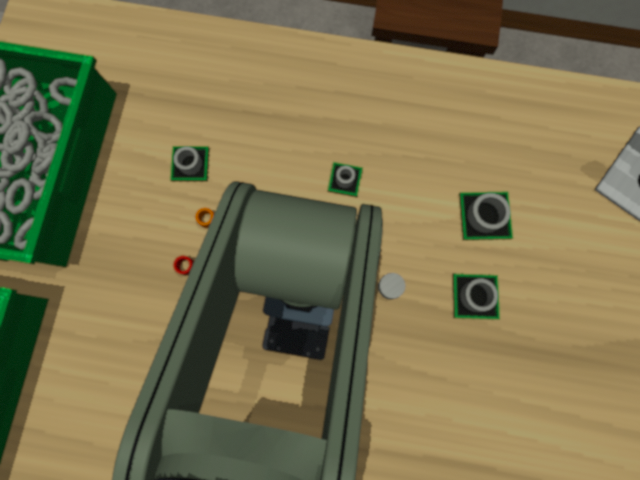

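All four rings stand flat in their own trays: in the scene view at (176,356), (260,415), (452,155) and (377,280). Both slugs are unmoved at (333,165) and (236,278), and the gripper is clear of everything.

```bash
python3 -c "
from workcell import env
print(env.job_done())"
```

```text
the job is handed in; nothing more can be done
None
```

All four rings are in the trays of their size, lying flat. I placed them in the order 57, 46, 35, 68, gripping each from outside with the fingertips above the tray rim and setting it down within about 0.5 mm of the floor. I handed the job in at about 24.6 s; it reports no verdict.

**Rings:** in the last top and scene pictures, each ring centre is within about 1 mm of its tray centre. The one exception is ring_46, which the scene camera puts at 1.7 mm. Ring tops measured 32 to 39 mm above the bench, up to about 2 mm under what rings on a 4 mm floor should give. Rings and slugs standing on the bench also read about 1–2 mm low at the start, so I take this as depth offset.

**Slugs:** both appear unmoved, with shifts under 1 mm. In the last top picture the arm hid slug_57, so only the scene camera confirms that one.

**Disagreements:**
- The top and scene cameras differed by a steady 4 mm or so in y. I used their mean, and since rings and trays shift together it cancelled out.
- The gripper read about 45 mm on the 46 mm ring, but the pictures showed it held upright.
- The trained networks did not tell ring, slug or tray sizes apart, so I identified everything by size and open bore in the pictures.

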